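# Roll an ink roller home into its sprung rest

## Task

Take the paddle from its stand and, pushing gently and slowly with it alone, roll the ink roller along the metal track, over the low ridge and on until the sprung pad is pushed in well past half way; hold it there for a moment, then ease off so that the roller stays clamped between ridge and pad. Stand the paddle upright back in its stand, keep the gripper off the roller, and leave the jar, the wooden block and the brush where they are.

Things in the scene. Friction and masses are not known exactly. Their poses are not given: they have to be found in the camera images.
- track: Straight aluminium trough fixed to the bench, 370 mm long, 124 mm wide. Origin: centre of its underside. x runs along it towards the rest (the push direction), z up. The bed's rolling surface is 8 mm above the origin; side walls 30 mm high, 114 mm apart inside. A bar 22 mm high closes the start end at x = -185 to -179 mm.
- rest_zone (a point): A point on the bed, 62 mm along the track's x from its centre. A steel rest block is clamped around here, but where exactly differs each time and is NOT measured: find it by feel or sight. It has a low ridge across the bed (14 degree ramp up to 3 mm, then a sharp drop), its crest 33 mm either side of here at most; behind it the sprung pad and a 38 mm high housing.
- roller_center (a point): Centre of the ink roller: black rubber cylinder 50 mm in diameter, 90 mm long, with steel spindle stubs (108 mm over all), 0.4 kg. It lies crosswise on the bed, centre 33 mm above the track's underside, y along its axis, and rolls freely. A paddle push over 12 N marks the rubber. About 2 N takes it over the ridge.
- roller: The same ink roller; origin at its centre. Never let it run faster than 0.35 m/s. Seated, it lies on the bed touching the ridge, its centre 12 mm beyond the crest, and the pad holds it there.
- pad (a joint): How far the sprung pad (slick nylon, 70 mm wide, 6 to 40 mm above the bed, face 35 mm beyond the ridge's crest) is pushed in along the track's x: 0 = free, end at 0.009 m. Its spring gives 0.3 N at first, 0.45 N more per mm, 4.4 N at the end, then it is rigid; pushed by the roller, friction adds up to 3 N. A seated, released roller leaves it in about 2 mm.
- paddle_grip (a point): Grip point of the paddle, on the axis of its square wooden handle (24 x 24 mm, 52 mm tall), 24 mm below the handle's top and 76 mm above the paddle's bottom edge. Below the handle is a flat blade of slick grey nylon 16 mm thick (x), 64 mm wide (y), 48 mm high (z); push with a broad face (+x or -x). 90 g. It stands loose and upright in its stand.
- paddle: The same paddle; origin at the centre of its bottom edge, z up along the handle.
- stand_floor (a point): Centre of the inner floor of the paddle's dark wooden stand, fixed to the bench: an open box, slot 32 mm (x) by 80 mm (y), 21 mm deep, floor 5 mm above the bench, walls 5 mm.
- jar: Glass jar with black lid, 64 mm wide, 85 mm high, beside the stand: leave it. Origin at the centre of its underside.
- wood_block: Loose wooden block 90 x 60 x 35 mm on the bench: leave it. Origin at the centre of its underside.
- brush: Brush lying on the bench to the right of the track: leave it. Origin in its underside.
There are look-alikes about, which are no part of the job. Leave any green or purple look-alike of the paddle alone. What is shaped like the part that bears pad but green is not meant.

How it is judged:
By the outcome, as a careful person would: the job done as asked, in the order asked, and still so for the second after the job is handed in, with the robot touching nothing.
It also fails if it takes over 69 s, if anything falls off the work surface, if the arm or the gripper's body presses on something with over 40 N, if the wrist force passes 120 N, or if a joint passes its speed limit or range.

## Robot

A 6-joint arm with a two-finger parallel gripper is mounted at the origin on the work surface. World frame = base frame: x ahead of the robot, y to its left, z up, the work surface at z = 0. Lengths are in mm, angles in degrees, forces in N, time in s.
With the tool pointing down it reaches from about 275 to 825 mm from the base axis. Payload 5.2 kg.
Tool frame: the origin (TCP) lies where the fingers leave the gripper's body, on its centre line; the fingertips stand 84 mm ahead of it and the grasp point (between the pads) lies 65 mm ahead of it; y points along the fingers, x is the direction in which the jaws open and shut, and the axes are right-handed (so a half turn about y gives the same grasp; the last joint's range is limited). The gripper opens to 93 mm and grips with 3 to 60 N. Pads are 15 mm wide; open, the fingers measure 128 mm over their backs; the gripper's body (75 mm by 188 mm) begins 65 mm behind the grasp point.
Start: joints at [-74.76, 14.817, 87.949, -0, 77.235, -11.62], TCP at [248.519, -490.656, 302.753] pointing down, gripper open.
Joint ranges: [-179.93, 179.93], [-52.35, 119.4], [10.71, 147.94], [-69.91, 249.91], [12.55, 155.21], [-178.61, 178.61]. Speed limits (degrees/s): [147.25, 147.25, 180, 180, 180, 180].

## Interface

Orientations are given as [roll, pitch, yaw] about the fixed x, y, z axes, in that order (R = Rz(yaw) Ry(pitch) Rx(roll)).
In Python, from bench import manip, viewer, job gives the robot as it stands.
- The arm moves only by the tool apply_moves, never from a script. Its arguments are lists of equal length, an entry for each row: "xyz": the shift along the tool's x, y, z in m, a list of three; "yaw": the turn about the tool's y in rad. In form: {"xyz": [[x, y, z], ...], "yaw": [yaw, ...]}. A call has exactly 8 rows; each row is the pose to reach, as a shift and turn from the pose measured when the call began, along the tool's axes at that moment; what a row does not reach only later rows make up. A row lasts 1/8 s, in which the tool goes at most 62.5 mm and 10.7 degrees, less where a joint would pass 70% of its speed; a pose out of reach is approached as far as the arm can. A call with a gripper value outside its range is refused whole. "fingers" is the opening, from 0 (shut) to 1 (fully open), set as the call begins (left out, the last holds). The fingers move at their own pace and stop on an object; "force" is the grip in N (left out, the last holds). Time passes only in rows, so rows that repeat a pose let the fingers close, or fill a call up. It gives the time, the measured TCP pose, the force and the opening at its end, in the units of the state.
- manip.get_state(): the state, without advancing time (a new reading comes with each control period).
- viewer.read_camera(name): name is "side" or "top"; returns the picture (420x560x3 uint8, red, green, blue); there is no depth.
- viewer.camera_params(name): a dict with "camera_matrix" (3x3 intrinsics, pixels), "dist" ([k1, k2, p1, p2, k3] as OpenCV has them; the pictures are not rectified), "R" (3x3) and "t" (3): a world point X has camera coordinates R X + t. Camera axes: x right, y down, z forward; pixel columns grow to the right and rows downward; lengths in mm; the calibration is good to about 2 mm. A picture is of the moment at which its call begins. camera_params takes no time and is no camera call.
- job.sign_off(): hands the job in, once; it reports no verdict.
Trained networks look in the newest picture that a camera, given by its name, has taken for a name from the list of things; names that differ only in an ending like _2 or _b are one class to them, and where a whole thing is asked for, a point or a joint stands for the part that bears it (a point fixed in the world has none). Each returns a list of dicts, best first, with "confidence" (0 to 1); they miss things now and then, are a little off and sometimes report something else, mostly with a low value. They report only what shows in the picture. A call takes as long as a camera call. They do not tell look-alikes from the thing itself.
- viewer.search_frame(camera, target): "location" ([column, row] in pixels, amid what is visible of it).
The state is a dict: "clock": time; "joint_pos": joint angles; "joint_velocities": joint speeds; "effort": joint torques, N m; "eef_pos": TCP position; "eef_rot": TCP orientation; "ft_force": force on the tool from outside, world axes, zero at the start; "ft_torque": the same for the moment, N m; "finger_gap": finger opening in mm.
Only numpy, scipy, OpenCV 4.12 (cv2) and the standard library are available. Lean on these libraries where they do the work, as an engineer would, in place of code of your own. Each camera call takes 0.05 s, during which the arm holds its last target. There are 200 camera calls.

## Working session

There is one attempt and no reset: what is moved stays moved. The work goes in short steps, Python scripts to look and compute and a tool call to move; the robot and the scene stay as the last step left them, time stands still between calls to the robot, and variables do not carry over. Pictures are saved under pics/ and viewed, about 8 in all and at most 12, crops included, and the job is handed in when it is done.

Besides the shell and the picture viewer there is one more tool, called after ">>>" as a command line: name --pt "numbers of a row" for each row, then --argument value for the rest. apply_moves: Moves the arm, as the interface text tells. Its arguments: {"type":"object","properties":{"xyz":{"type":"array"},"yaw":{"type":"array"},"fingers":{"type":"number"},"force":{"type":"number"}},"required":["xyz","yaw"]}

```bash
mkdir -p pics; ls; python3 - <<'E'
from bench import manip, viewer, job
import cv2,numpy as np
s=manip.get_state(); print({k:np.round(v,3).tolist() for k,v in s.items()})
for c in("side","top"):
    im=viewer.read_camera(c); cv2.imwrite(f"pics/{c}0.png",im[:,:,::-1])
    p=viewer.camera_params(c); print(c,{k:np.round(v,4).tolist() for k,v in p.items()})
    for n in["track","roller","pad","paddle","paddle_grip","stand_floor","jar","wood_block","brush","rest_zone","roller_center"]:
        try: print(n,[(np.round(d["location"]).tolist(),round(d["confidence"],2)) for d in viewer.search_frame(c,n)])
        except Exception as e: print(n,e)
E
```

```text
pics
{'clock': 0.0, 'joint_pos': [-74.76, 14.858, 88.01, 0.001, 77.235, -11.619], 'joint_velocities': [-0.084, 0.013, 0.026, 0.008, -0.001, 0.047], 'effort': [0.001, -43.731, -28.4, 0.072, 0.042, -0.0], 'eef_pos': [248.417, -490.265, 301.939], 'eef_rot': [-89.978, 0.101, -63.141], 'ft_force': [-0.587, 0.463, -0.291], 'ft_torque': [-0.06, 0.024, 0.008], 'finger_gap': 93.042}
side {'camera_matrix': [[453.9177, 0.0, 274.2595], [0.0, 453.9177, 204.8914], [0.0, 0.0, 1.0]], 'dist': [0.0532, 0.0, 0.0, 0.0, 0.0], 'R': [[-0.8312, -0.5557, -0.0159], [-0.2869, 0.4533, -0.8439], [0.4762, -0.6969, -0.5362]], 't': [380.8481, 206.1608, 1184.7619]}
track [([274.0, 197.0], 0.56)]
roller [([291.0, 194.0], 0.89)]
pad [([241.0, 186.0], 0.48)]
paddle [([183.0, 239.0], 0.94), ([214.0, 253.0], 0.72), ([243.0, 293.0], 0.63)]
paddle_grip [([185.0, 241.0], 0.87), ([214.0, 256.0], 0.71), ([243.0, 293.0], 0.62)]
stand_floor [([211.0, 271.0], 0.63), ([291.0, 195.0], 0.24)]
jar [([162.0, 274.0], 0.71), ([292.0, 194.0], 0.54)]
wood_block []
brush []
rest_zone [([277.0, 200.0], 0.88)]
roller_center [([290.0, 197.0], 0.7)]
top {'camera_matrix': [[524.6872, 0.0, 278.9463], [0.0, 524.6872, 214.5399], [0.0, 0.0, 1.0]], 'dist': [-0.1548, 0.0, 0.0, 0.0, 0.0], 'R': [[-0.028, -0.9994, -0.0183], [-0.9979, 0.029, -0.0574], [0.0579, 0.0167, -0.9982]], 't': [-15.4332, 481.4183, 1453.6093]}
track [([315.0, 186.0], 0.59)]
roller [([324.0, 207.0], 0.77)]
pad [([431.0, 287.0], 0.45)]
paddle [([156.0, 263.0], 0.67), ([185.0, 167.0], 0.64), ([413.0, 200.0], 0.45), ([179.0, 214.0], 0.44)]
paddle_grip [([157.0, 263.0], 0.71), ([189.0, 166.0], 0.55), ([185.0, 211.0], 0.29)]
stand_floor [([189.0, 210.0], 0.71)]
jar [([137.0, 192.0], 0.63)]
wood_block [([236.0, 234.0], 0.67), ([321.0, 206.0], 0.23)]
brush [([414.0, 199.0], 0.86)]
rest_zone [([316.0, 185.0], 0.6), ([320.0, 207.0], 0.36)]
roller_center [([323.0, 206.0], 0.86)]
```

View pics/top0.png

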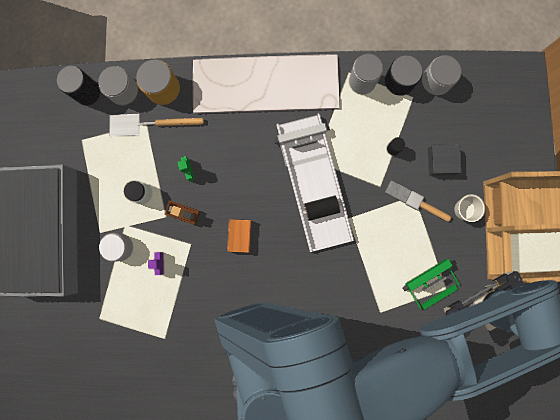

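View pics/side0.png

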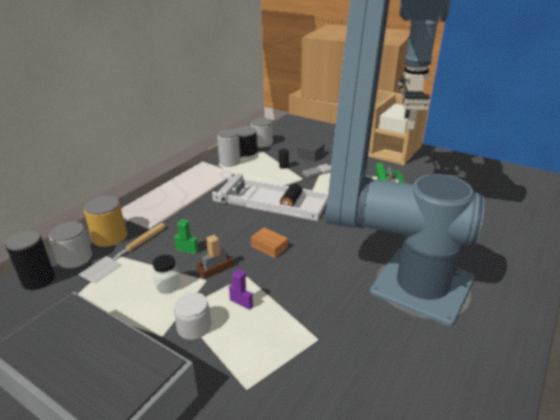

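```bash
cat > h.py <<'E'
import cv2,numpy as np
from bench import manip, viewer, job
def ray(c,uv):
    p=viewer.camera_params(c);K=np.array(p["camera_matrix"]);R=np.array(p["R"]);t=np.array(p["t"])
    q=cv2.undistortPoints(np.array(uv,float).reshape(-1,1,2),K,np.array(p["dist"])).reshape(-1,2)
    return -R.T@t, np.c_[q,np.ones(len(q))]@R
def onz(c,uv,z):
    o,d=ray(c,uv); z=np.broadcast_to(z,(len(d),)); return o+d*((z-o[2])/d[:,2])[:,None]
def pix(c,X):
    p=viewer.camera_params(c);return cv2.projectPoints(np.array(X,float).reshape(-1,1,3),cv2.Rodrigues(np.array(p["R"]))[0],np.array(p["t"]),np.array(p["camera_matrix"]),np.array(p["dist"]))[0].reshape(-1,2)
def crop(im,x0,y0,w,h,s):
    return cv2.resize(im[y0:y0+h,x0:x0+w],None,fx=s,fy=s,interpolation=cv2.INTER_CUBIC)
E
python3 - <<'E'
from h import *
t=cv2.imread("pics/top0.png");s=cv2.imread("pics/side0.png")
A=crop(t,265,105,100,150,4)   # 400x600
B=crop(t,155,185,66,50,6)     # 396x300
C=crop(s,185,225,66,50,6)
cv2.imwrite("pics/c1.png",np.hstack([A,np.vstack([B,C])]))
E
```

```text
(no output)
```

View pics/c1.png

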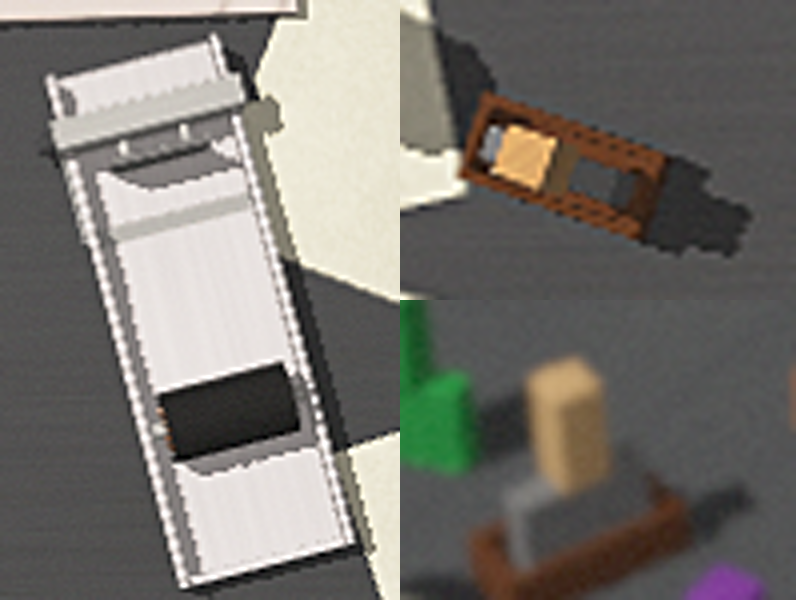

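```bash
python3 - <<'E'
from h import *
f=lambda P,ox,oy,s:[((x+.5)/s-.5+ox,(y+.5)/s-.5+oy) for x,y in P]
r=lambda a:np.round(a,1).tolist()
A=lambda P:f(P,265,105,4)
B=lambda P:f([(x-400,y) for x,y in P],155,185,6)
C=lambda P:f([(x-400,y-300) for x,y in P],185,225,6)
for z in(22,30,38):
    q=onz("top",A([(187,587),(355,545),(48,75),(215,37)]),z)[:,:2]; print(z,r(q),"w",r([np.linalg.norm(q[0]-q[1]),np.linalg.norm(q[2]-q[3])]),"L",r([np.linalg.norm(q[0]-q[2]),np.linalg.norm(q[1]-q[3])]))
print("crest",r(onz("top",A([(112,222),(245,192),(118,242),(248,209)]),11)))
print("roller outline z33",r(onz("top",A([(158,397),(287,362),(177,462),(300,430),(230,412)]),33)))
print("handle top",r(onz("top",B([(527,158),(502,124),(558,134),(548,191),(492,179)]),105)))
print("stand rim outer z26",r(onz("top",B([(482,94),(666,155),(642,240),(460,180)]),26)))
print("jar",r(onz("top",[(134,191)],85)), "green",r(onz("top",[(184,160),(185,178)],60)))
print("jar side",r(onz("side",[(164,263)],85)))
print("handle top side",r(onz("side",C([(565,368)]),105)))
print("cam",r(ray("top",[(0,0)])[0]))
E
```

```text
22 [[375.5, -116.3], [401.1, -233.8], [738.1, -30.0], [762.0, -148.7]] w [120.3, 121.1] L [372.7, 370.7]
30 [[375.6, -115.9], [401.1, -232.8], [736.2, -30.1], [760.0, -148.2]] w [119.6, 120.5] L [370.7, 368.7]
38 [[375.7, -115.6], [401.1, -231.8], [734.4, -30.2], [758.0, -147.7]] w [118.9, 119.8] L [368.6, 366.7]
crest [[633.6, -72.0, 11.0], [652.3, -166.6, 11.0], [619.2, -75.8, 11.0], [640.1, -168.3, 11.0]]
roller outline z33 [[507.1, -99.8, 33.0], [528.8, -189.8, 33.0], [461.8, -111.5, 33.0], [481.5, -197.1, 33.0], [495.3, -149.2, 33.0]]
handle top [[493.0, 242.3, 105.0], [508.4, 253.3, 105.0], [503.2, 228.3, 105.0], [478.2, 233.2, 105.0], [484.2, 258.2, 105.0]]
stand rim outer z26 [[529.3, 280.3, 26.0], [498.1, 193.7, 26.0], [458.8, 205.7, 26.0], [489.3, 291.4, 26.0]]
jar [[552.1, 361.3, 85.0]] green [[636.0, 227.1, 60.0], [586.0, 225.0, 60.0]]
jar side [[542.7, 368.0, 85.0]]
handle top side [[496.3, 235.6, 105.0]]
cam [395.8, -53.7, 1478.3]
```

```bash
cat >> h.py <<'E'
def shift(x,y,z,yaw):
    "tool-frame shift (m) and turn (rad) to a world TCP pose (mm, deg), tool down"
    s=manip.get_state(); w=np.radians(s["eef_rot"][2]); d=(np.array([x,y,z])-s["eef_pos"])/1000
    c,n=np.cos(w),np.sin(w)
    return np.round([c*d[0]+n*d[1],-d[2],-n*d[0]+c*d[1]],4).tolist(), round(float(-np.radians(yaw)+w),4)
E
python3 - <<'E'
from h import *
im=cv2.imread("pics/top0.png")
big=crop(im,155,185,66,50,8); hsv=cv2.cvtColor(big,cv2.COLOR_BGR2HSV)
m=((hsv[...,0]<25)&(hsv[...,1]>60)&(hsv[...,2]>190)).astype(np.uint8)
n,l,st,c=cv2.connectedComponentsWithStats(m); k=1+np.argmax(st[1:,4]); pts=np.argwhere(l==k)[:,::-1].astype(np.float32)
f=lambda P:(np.array(P)+.5)/8-.5+[155,185]
b=cv2.boxPoints(cv2.minAreaRect(pts)); q=onz("top",f(b),105); print(np.round(q,1).tolist(),np.round(onz("top",f([pts.mean(0)]),105),1).tolist(),st[k])
e=np.diff(np.vstack([q,q[:1]]),axis=0);print(np.linalg.norm(e,axis=1),np.degrees(np.arctan2(e[:,1],e[:,0])))
print(shift(494,242,250,-17))
E
```

```text
[[487.8, 259.1, 105.0], [509.3, 250.8, 105.0], [500.9, 229.2, 105.0], [479.4, 237.4, 105.0]] [[494.1, 243.9, 105.0]] [ 123  169   84   81 4291]
[23.06267387 23.18100553 23.02571797 23.16998447] [ -20.97592916 -111.12741194  158.99681653   68.96390882]
([-0.5427, 0.0528, 0.55], -0.8053)
```

>>> apply_moves --pt "-0.04 0.0 0.04" --pt "-0.08 0.01 0.08" --pt "-0.12 0.01 0.12" --pt "-0.16 0.02 0.16" --pt "-0.2 0.02 0.2" --pt "-0.24 0.03 0.24" --pt "-0.28 0.04 0.28" --pt "-0.32 0.05 0.32" --yaw '[-0.1,-0.2,-0.3,-0.4,-0.5,-0.6,-0.7,-0.74]' --fingers 0.65

```text
clock: 2.2
eef_pos: [389.8, -59.0, 252.9]
eef_rot: [-90.0, -0.1, -20.7]
ft_force: [0.9, 0.8, -0.7]
finger_gap: 60.6
```

```bash
python3 - <<'E'
from h import *
s=manip.get_state();print(s["clock"],s["eef_pos"],s["eef_rot"],s["finger_gap"])
print(shift(494,243.3,215,-20.5))
E
```

```text
2.2 [389.83106826 -58.95496207 252.9141513 ] [-90.00738531  -0.09322467 -20.65093442] 60.62788607103581
([-0.0091, 0.0379, 0.3196], -0.0026)
```

>>> apply_moves --pt "-0.001 0.0 0.04" --pt "-0.003 0.01 0.09" --pt "-0.004 0.01 0.15" --pt "-0.006 0.02 0.21" --pt "-0.007 0.03 0.26" --pt "-0.008 0.035 0.3" --pt "-0.009 0.038 0.3196" --pt "-0.009 0.038 0.3196" --yaw '[0,0,0,0,0,0,-0.0026,-0.0026]'

```text
clock: 3.2
eef_pos: [494.1, 243.7, 214.5]
eef_rot: [-90.0, -0.1, -20.4]
ft_force: [-0.5, -0.6, 0.2]
finger_gap: 60.5
```

```bash
python3 - <<'E'
from h import *
t=viewer.read_camera("top")[:,:,::-1];s=viewer.read_camera("side")[:,:,::-1]
cv2.imwrite("pics/c2.png",np.hstack([crop(t,145,165,80,80,5),crop(s,160,190,80,80,5)]))
print(shift(494,243.3,146,-20.5))
s=manip.get_state();print(s["eef_pos"],s["eef_rot"])
E
```

```text
([-0.0002, 0.0689, 0.001], -0.0003)
[493.8553533  242.30127131 214.87262328] [-9.00556236e+01 -7.42112401e-02 -2.05143811e+01]
```

View pics/c2.png

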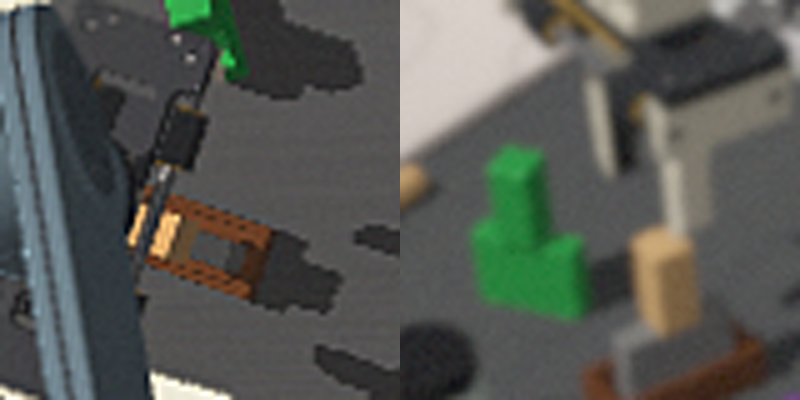

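```bash
python3 - <<'E'
from h import *
g=lambda x,y:((x-400+.5)/5-.5+160,(y+.5)/5-.5+190)
c,sn=np.cos(np.radians(-20.5)),np.sin(np.radians(-20.5))
for k in(-31,31,-46,46): print(k,pix("side",[494+k*c,242.6+k*sn,130.5]))
print([g(612,175),g(685,230)],g(663,239), pix("side",[[494,243,105],[494,243.5,130.5]]))
print(onz("side",[g(663,239),g(612,175),g(685,230)],[105,131,131]))
E
```

```text
-31 [[216.03859482 235.27018036]]
31 [[204.41009501 224.1764881 ]]
-46 [[218.97997458 238.07809253]]
46 [[201.71785382 221.60969066]]
[(202.0, 224.6), (216.6, 235.6)] (212.2, 237.4) [[210.90411294 237.60641282]
 [209.8934987  229.7935775 ]]
[[491.71353758 240.47106208 105.        ]
 [526.60100577 237.16635118 131.        ]
 [462.35874929 254.2863732  131.        ]]
```

>>> apply_moves --pt "-0.0005 0.01 0.0" --pt "-0.0005 0.02 0.0" --pt "-0.0005 0.033 0.0" --pt "-0.0005 0.046 0.0" --pt "-0.0005 0.058 0.0" --pt "-0.0005 0.066 0.0" --pt "-0.0005 0.069 0.0" --pt "-0.0005 0.069 0.0" --yaw '[0,0,0,0,0,0,0,0]'

```text
clock: 4.3
eef_pos: [493.5, 242.5, 145.8]
eef_rot: [-90.1, -0.1, -20.5]
ft_force: [-0.4, 0.0, 0.7]
finger_gap: 60.2
```

>>> apply_moves --pt "0 0 0" --pt "0 0 0" --pt "0 0 0" --pt "0 0 0" --pt "0 0 0" --pt "0 0 0" --pt "0 0 0" --pt "0 0 0" --yaw '[0,0,0,0,0,0,0,0]' --fingers 0.0 --force 30

```text
clock: 5.3
eef_pos: [493.5, 242.5, 145.9]
eef_rot: [-90.1, -0.1, -20.5]
ft_force: [-0.2, -0.2, 0.8]
finger_gap: 23.8
```

```bash
python3 - <<'E'
from h import *
s=manip.get_state();print(s)
print(shift(493.5,242.5,246,-20.5))
E
```

```text
{'clock': 5.3, 'joint_pos': array([14.58710875, 23.6374912 , 99.38791732, -0.10424875, 56.94089881,
       35.14988856]), 'joint_velocities': array([-0.01819153, -0.04389126, -0.08915651, -0.00304515, -0.02908985,
        0.01838598]), 'effort': array([-5.79754799e-02, -4.60155559e+01, -2.26979095e+01,  2.40498385e-02,
       -2.32225936e-01,  2.40999820e-03]), 'eef_pos': array([493.54919871, 242.48632149, 145.91395504]), 'eef_rot': array([-9.00520943e+01, -7.78339690e-02, -2.05059020e+01]), 'ft_force': array([-0.21693004, -0.17442316,  0.81347861]), 'ft_torque': array([0.0104078 , 0.08922589, 0.00553506]), 'finger_gap': 23.76082440515987}
([-0.0001, -0.1001, -0.0], -0.0001)
```

>>> apply_moves --pt "0 -0.004 0" --pt "0 -0.012 0" --pt "0 -0.022 0" --pt "0 -0.035 0" --pt "0 -0.05 0" --pt "0 -0.065 0" --pt "0 -0.075 0" --pt "0 -0.08 0" --yaw '[0,0,0,0,0,0,0,0]'

```text
clock: 6.3
eef_pos: [493.7, 242.6, 226.8]
eef_rot: [-90.0, -0.1, -20.5]
ft_force: [0.7, 0.1, -0.8]
finger_gap: 23.9
```

```bash
python3 - <<'E'
from h import *
s=manip.get_state();print(s["finger_gap"],s["ft_force"])
t=viewer.read_camera("side")[:,:,::-1]; cv2.imwrite("pics/c3.png",crop(t,160,170,80,80,6))
print(shift(446.5,-160.2,220,13.2))
E
```

```text
23.876134788102902 [ 0.67913076  0.05112399 -0.76027368]
([0.0969, 0.007, -0.3939], -0.5883)
```

View pics/c3.png

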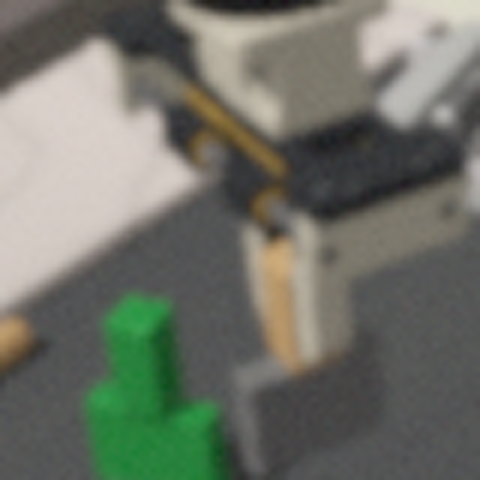

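>>> apply_moves --pt "0.007 0 -0.03" --pt "0.02 0 -0.08" --pt "0.033 0 -0.135" --pt "0.047 0 -0.19" --pt "0.06 0 -0.245" --pt "0.074 0 -0.3" --pt "0.087 0 -0.355" --pt "0.097 0 -0.394" --yaw '[-0.05,-0.15,-0.25,-0.35,-0.45,-0.52,-0.57,-0.5883]'

```text
clock: 7.35
eef_pos: [445.9, -162.6, 227.0]
eef_rot: [-90.1, -0.1, 13.2]
ft_force: [0.7, 1.0, -0.2]
finger_gap: 23.7
```

```bash
python3 - <<'E'
from h import *
s=manip.get_state();print(s["eef_pos"],s["eef_rot"])
t=viewer.read_camera("top")[:,:,::-1];u=viewer.read_camera("side")[:,:,::-1]
cv2.imwrite("pics/c4.png",np.hstack([crop(t,265,105,100,150,4),crop(u,210,140,133,200,3)]))
print(shift(446.5,-160.2,152.9,13.2))
E
```

```text
[ 445.87337564 -162.56909924  227.04222847] [-9.00751701e+01 -8.82251841e-02  1.31665361e+01]
([0.0011, 0.0742, 0.0037], -0.0041)
```

View pics/c4.png

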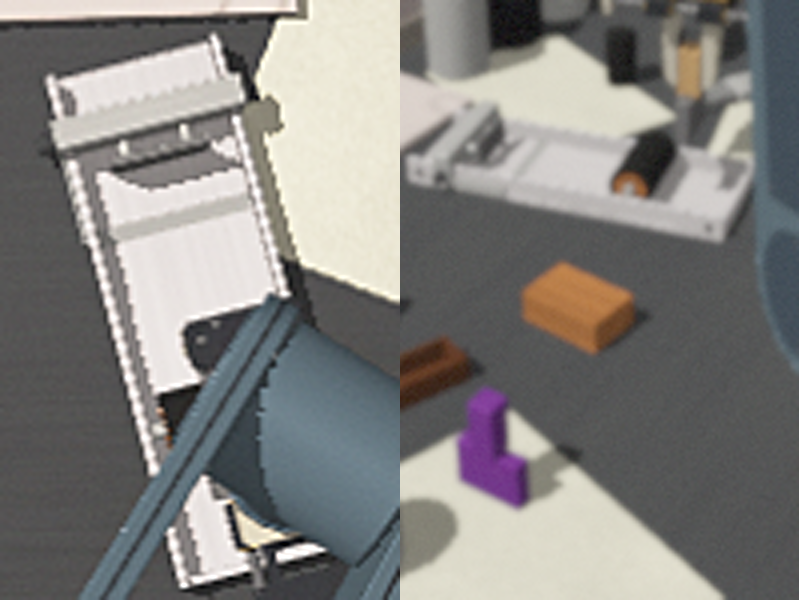

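>>> apply_moves --pt "-0.001 0.0 0.0025" --pt "-0.002 0.012 0.0035" --pt "-0.002 0.026 0.0037" --pt "-0.002 0.04 0.0037" --pt "-0.002 0.054 0.0037" --pt "-0.002 0.065 0.0037" --pt "-0.002 0.072 0.0037" --pt "-0.002 0.074 0.0037" --yaw '[-0.001,-0.001,-0.001,-0.001,-0.001,-0.001,-0.001,-0.001]'

```text
clock: 8.45
eef_pos: [443.6, -161.1, 152.6]
eef_rot: [-90.1, -0.1, 13.0]
ft_force: [0.5, -1.0, -0.6]
finger_gap: 23.9
```

```bash
cat >> h.py <<'E'
T=np.radians(13.2);E=np.array([np.cos(T),np.sin(T)]);C=np.array([568.2,-131.7])
def st():
    s=manip.get_state();p=s["eef_pos"];d=p[:2]-C;f=s["ft_force"]
    print("t %.2f along %.1f lat %.1f z %.1f yaw %.2f  F along %.2f lat %.2f z %.2f gap %.2f My? %s"%(s["clock"],d@E,E[0]*d[1]-E[1]*d[0],p[2],s["eef_rot"][2],f[:2]@E,E[0]*f[1]-E[1]*f[0],f[2],s["finger_gap"],np.round(s["ft_torque"],3)))
E
python3 - <<'E'
from h import *
st(); 
u=viewer.read_camera("side")[:,:,::-1]; cv2.imwrite("pics/s5.png",u)
print([ (d["location"],d["confidence"]) for d in viewer.search_frame("side","roller")])
E
```

```text
t 8.45 along -128.1 lat -0.1 z 152.6 yaw 13.02  F along 0.24 lat -1.08 z -0.61 gap 23.86 My? [-0.016 -0.051  0.025]
[([292.0, 195.6], 0.56)]
```

>>> apply_moves --pt "0.005 0 0" --pt "0.01 0 0" --pt "0.0135 0 0" --pt "0.0165 0 0" --pt "0.0195 0 0" --pt "0.0225 0 0" --pt "0.026 0 0" --pt "0.03 0 0" --yaw '[0,-0.001,-0.002,-0.003,-0.003,-0.003,-0.003,-0.003]'

```text
clock: 9.55
eef_pos: [473.2, -154.4, 153.1]
eef_rot: [-90.2, -0.1, 13.2]
ft_force: [-0.4, 0.3, -0.4]
finger_gap: 24.0
```

>>> apply_moves --pt "0.005 0 0" --pt "0.01 0 0" --pt "0.015 0 0" --pt "0.02 0 0" --pt "0.025 0 0" --pt "0.03 0 0" --pt "0.035 0 0" --pt "0.04 0 0" --yaw '[0,0,0,0,0,0,0,0]'

```text
clock: 10.55
eef_pos: [512.5, -145.2, 153.2]
eef_rot: [-90.2, -0.1, 13.2]
ft_force: [-0.5, -0.1, -0.6]
finger_gap: 24.0
```

```bash
python3 - <<'E'
from h import *
st(); 
u=viewer.read_camera("side")[:,:,::-1];t=viewer.read_camera("top")[:,:,::-1]
for c in("side","top"): print([ (d["location"],d["confidence"]) for d in viewer.search_frame(c,"roller")])
cv2.imwrite("pics/c6.png",np.hstack([crop(t,265,105,100,150,4),crop(u,210,150,80,120,5)]))
E
```

```text
t 10.55 along -57.3 lat -0.4 z 153.2 yaw 13.18  F along -0.49 lat 0.02 z -0.56 gap 24.02 My? [-0.01  -0.14  -0.017]
[([275.9, 194.5], 0.64)]
[]
```

View pics/c6.png

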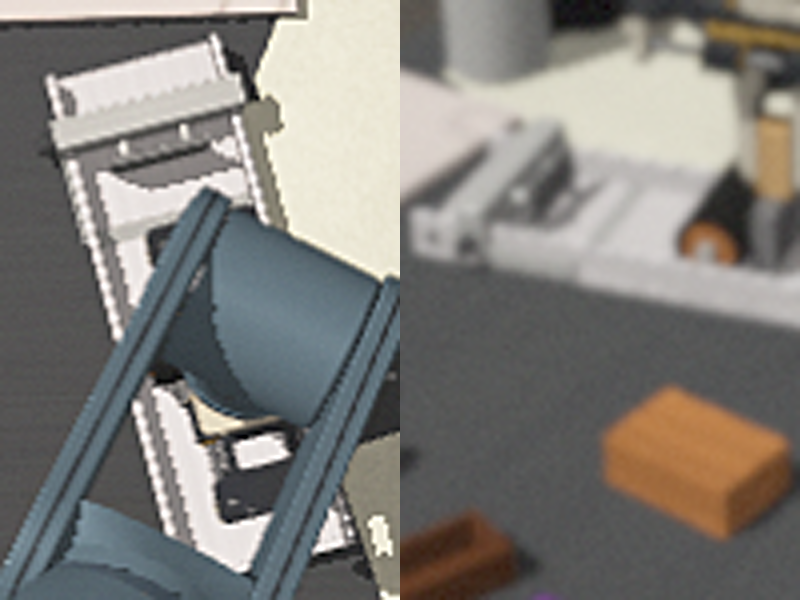

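```bash
python3 - <<'E'
from h import *
g=lambda x,y:((x-400+.5)/5-.5+210,(y+.5)/5-.5+150)
def al(q):
    d=q[:,:2]-C; return np.c_[d@E, E[0]*d[:,1]-E[1]*d[:,0]].round(1).tolist()
print("roller end",al(onz("side",[g(709,248)],33)))
print("crest line",al(onz("side",[g(592,230),g(625,180)],11)))
print("housing front top edge? ",al(onz("side",[g(480,232),g(560,130)],46)))
for c in (70,75.6,80): print(c, [((pix("side",[*(C+E*c+np.array([-E[1],E[0]])*l),11])[0]-[210,150])*5+[400,0]).round().tolist() for l in(45,0,-50)])
E
```

```text
roller end [[-25.8, 41.9]]
crest line [[71.3, 13.1], [76.3, -57.5]]
housing front top edge?  [[115.2, 91.9], [122.2, -52.0]]
70 [[573.0, 252.0], [599.0, 219.0], [627.0, 184.0]]
75.6 [[565.0, 250.0], [592.0, 218.0], [620.0, 183.0]]
80 [[559.0, 249.0], [586.0, 217.0], [614.0, 182.0]]
```

>>> apply_moves --pt "0.005 0 0" --pt "0.01 0 0" --pt "0.015 0 0" --pt "0.02 0 0" --pt "0.025 0 0" --pt "0.03 0 0" --pt "0.035 0 0" --pt "0.04 0 0" --yaw '[0,0,0,0,0,0,0,0]'

```text
clock: 11.75
eef_pos: [551.4, -136.0, 153.1]
eef_rot: [-90.2, -0.1, 13.2]
ft_force: [-0.4, 0.1, -1.1]
finger_gap: 23.7
```

>>> apply_moves --pt "0.005 0 0" --pt "0.01 0 0" --pt "0.015 0 0" --pt "0.0195 0 0" --pt "0.0235 0 0" --pt "0.027 0 0" --pt "0.03 0 0" --pt "0.032 0 0" --yaw '[0,0,0,0,0,0,0,0]'

```text
clock: 12.75
eef_pos: [582.7, -128.6, 153.2]
eef_rot: [-90.2, -0.1, 13.2]
ft_force: [-0.6, 0.3, -1.4]
finger_gap: 24.0
```

```bash
python3 - <<'E'
from h import *
st()
E
```

```text
t 12.75 along 14.9 lat -0.3 z 153.2 yaw 13.20  F along -0.49 lat 0.44 z -1.35 gap 23.98 My? [ 0.009 -0.099 -0.002]
```

>>> apply_moves --pt "0.0015 0 0" --pt "0.003 0 0" --pt "0.0045 0 0" --pt "0.006 0 0" --pt "0.0075 0 0" --pt "0.009 0 0" --pt "0.0105 0 0" --pt "0.012 0 0" --yaw '[0,0,0,0,0,0,0,0]'

```text
clock: 13.75
eef_pos: [594.2, -125.9, 153.0]
eef_rot: [-90.1, -0.0, 13.2]
ft_force: [-1.5, -0.7, -0.6]
finger_gap: 24.1
```

>>> apply_moves --pt "0.001 0 0" --pt "0.002 0 0" --pt "0.003 0 0" --pt "0.004 0 0" --pt "0.005 0 0" --pt "0.006 0 0" --pt "0.007 0 0" --pt "0.008 0 0" --yaw '[0,0,0,0,0,0,0,0]'

```text
clock: 14.75
eef_pos: [602.2, -124.0, 153.1]
eef_rot: [-90.1, -0.1, 13.2]
ft_force: [-0.9, -0.3, -0.9]
finger_gap: 23.8
```

```bash
python3 - <<'E'
from h import *
st()
E
```

```text
t 14.75 along 34.8 lat -0.3 z 153.1 yaw 13.20  F along -0.92 lat -0.11 z -0.87 gap 23.76 My? [-0.105  0.148 -0.016]
```

>>> apply_moves --pt "0.001 0 0" --pt "0.002 0 0" --pt "0.003 0 0" --pt "0.004 0 0" --pt "0.005 0 0" --pt "0.006 0 0" --pt "0.007 0 0" --pt "0.008 0 0" --yaw '[0,0,0,0,0,0,0,0]'

```text
clock: 15.75
eef_pos: [610.0, -122.1, 153.1]
eef_rot: [-90.1, -0.1, 13.2]
ft_force: [-0.2, -0.6, -0.8]
finger_gap: 23.8
```

```bash
python3 - <<'E'
from h import *
st()
print([ (d["location"],d["confidence"]) for d in (viewer.read_camera("side"),viewer.search_frame("side","roller"))[1]])
st()
E
```

```text
t 15.75 along 42.9 lat -0.2 z 153.1 yaw 13.20  F along -0.34 lat -0.49 z -0.78 gap 23.81 My? [-0.037 -0.059 -0.048]
[([245.1, 187.6], 0.71)]
t 15.85 along 43.0 lat -0.3 z 153.1 yaw 13.20  F along 0.45 lat -0.44 z -1.04 gap 23.86 My? [-0.051 -0.054  0.065]
```

```bash
python3 - <<'E'
from h import *
N=np.array([-E[1],E[0]])
u=viewer.read_camera("side")[:,:,::-1]; cv2.imwrite("pics/c7.png",crop(u,205,155,70,60,10))
for a in(-24.3,76,84,88,92): print(a,pix("side",[[*(C+E*a),33],[*(C+E*a+45*N),33]]).round(1).tolist())
E
```

```text
-24.3 [[275.4, 192.9], [270.6, 199.6]]
76 [[248.0, 188.0], [242.6, 194.4]]
84 [[245.8, 187.6], [240.4, 194.0]]
88 [[244.7, 187.4], [239.3, 193.8]]
92 [[243.7, 187.2], [238.2, 193.6]]
```

View pics/c7.png

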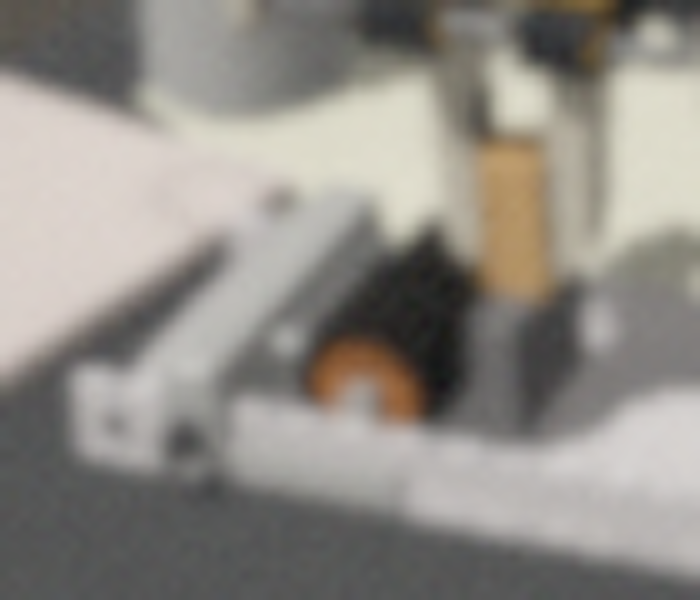

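>>> apply_moves --pt "0.001 0 0" --pt "0.002 0 0" --pt "0.003 0 0" --pt "0.004 0 0" --pt "0.005 0 0" --pt "0.006 0 0" --pt "0.007 0 0" --pt "0.007 0 0" --yaw '[0,0,0,0,0,0,0,0]'

```text
clock: 16.9
eef_pos: [616.9, -120.6, 153.1]
eef_rot: [-90.1, -0.1, 13.2]
ft_force: [0.1, 1.2, -0.1]
finger_gap: 23.9
```

```bash
python3 - <<'E'
from h import *
st()
E
```

```text
t 16.90 along 49.9 lat -0.3 z 153.1 yaw 13.20  F along 0.38 lat 1.17 z -0.05 gap 23.95 My? [-0.092 -0.086  0.004]
```

>>> apply_moves --pt "0.0005 0 0" --pt "0.001 0 0" --pt "0.0015 0 0" --pt "0.002 0 0" --pt "0.0025 0 0" --pt "0.003 0 0" --pt "0.003 0 0" --pt "0.003 0 0" --yaw '[0,0,0,0,0,0,0,0]'

```text
clock: 17.9
eef_pos: [619.6, -119.8, 153.0]
eef_rot: [-90.1, -0.0, 13.2]
ft_force: [-4.0, -0.8, -0.4]
finger_gap: 24.2
```

```bash
python3 - <<'E'
from h import *
st()
E
```

```text
t 17.90 along 52.8 lat -0.2 z 153.0 yaw 13.20  F along -4.05 lat 0.13 z -0.35 gap 24.18 My? [-0.157  0.75  -0.037]
```

>>> apply_moves --pt "0.0003 0 0" --pt "0.0006 0 0" --pt "0.0009 0 0" --pt "0.0012 0 0" --pt "0.0012 0 0" --pt "0.0012 0 0" --pt "0.0012 0 0" --pt "0.0012 0 0" --yaw '[0,0,0,0,0,0,0,0]'

```text
clock: 18.9
eef_pos: [620.7, -119.5, 153.0]
eef_rot: [-90.1, -0.0, 13.2]
ft_force: [-4.6, -0.9, 0.2]
finger_gap: 23.7
```

```bash
python3 - <<'E'
from h import *
for i in range(3): viewer.read_camera("side"); st()
E
```

```text
t 18.95 along 53.9 lat -0.2 z 153.0 yaw 13.20  F along -4.65 lat 0.55 z 0.35 gap 24.01 My? [-0.218  1.031 -0.058]
t 19.00 along 53.9 lat -0.2 z 153.0 yaw 13.20  F along -4.18 lat 0.17 z 0.24 gap 23.51 My? [-0.193  0.951 -0.099]
t 19.05 along 53.9 lat -0.2 z 153.1 yaw 13.20  F along -3.99 lat 0.32 z 1.32 gap 24.00 My? [-0.233  0.969 -0.078]
```

>>> apply_moves --pt "0.0003 0 0" --pt "0.0006 0 0" --pt "0.0009 0 0" --pt "0.0012 0 0" --pt "0.0012 0 0" --pt "0.0012 0 0" --pt "0.0012 0 0" --pt "0.0012 0 0" --yaw '[0,0,0,0,0,0,0,0]'

```text
clock: 20.05
eef_pos: [621.8, -119.3, 153.0]
eef_rot: [-90.1, -0.0, 13.2]
ft_force: [-5.3, -1.7, 0.3]
finger_gap: 23.8
```

```bash
python3 - <<'E'
from h import *
for i in range(3): viewer.read_camera("side"); st()
E
```

```text
t 20.10 along 55.0 lat -0.1 z 153.0 yaw 13.21  F along -5.19 lat -0.48 z 0.91 gap 23.68 My? [-0.293  1.066 -0.076]
t 20.15 along 55.0 lat -0.2 z 153.0 yaw 13.21  F along -6.32 lat -0.30 z 0.40 gap 23.87 My? [-0.269  1.015 -0.068]
t 20.20 along 55.0 lat -0.2 z 153.0 yaw 13.21  F along -5.58 lat 0.07 z -0.47 gap 23.94 My? [-0.291  1.065 -0.052]
```

>>> apply_moves --pt "0.0002 0 0" --pt "0.0004 0 0" --pt "0.0006 0 0" --pt "0.0008 0 0" --pt "0.001 0 0" --pt "0.001 0 0" --pt "0.001 0 0" --pt "0.001 0 0" --yaw '[0,0,0,0,0,0,0,0]'

```text
clock: 21.2
eef_pos: [622.4, -119.1, 152.9]
eef_rot: [-90.1, 0.0, 13.2]
ft_force: [-6.0, -0.4, 0.7]
finger_gap: 23.8
```

```bash
python3 - <<'E'
from h import *
for i in range(3):
    u=viewer.read_camera("side")[:,:,::-1]; st()
cv2.imwrite("pics/c8.png",crop(u,205,155,70,60,10))
a=cv2.imread("pics/c7.png"); cv2.imwrite("pics/c8.png",np.hstack([a[180:450,:400],cv2.imread("pics/c8.png")[180:450,:400]]))
E
```

```text
t 21.25 along 55.6 lat -0.2 z 152.8 yaw 13.21  F along -5.69 lat 0.02 z 0.78 gap 23.90 My? [-0.331  1.19  -0.068]
t 21.30 along 55.7 lat -0.1 z 152.9 yaw 13.21  F along -6.18 lat -0.27 z 1.34 gap 23.60 My? [-0.325  1.163 -0.053]
t 21.35 along 55.6 lat -0.1 z 152.9 yaw 13.21  F along -6.33 lat 0.23 z 0.67 gap 23.83 My? [-0.269  1.144 -0.047]
```

View pics/c8.png

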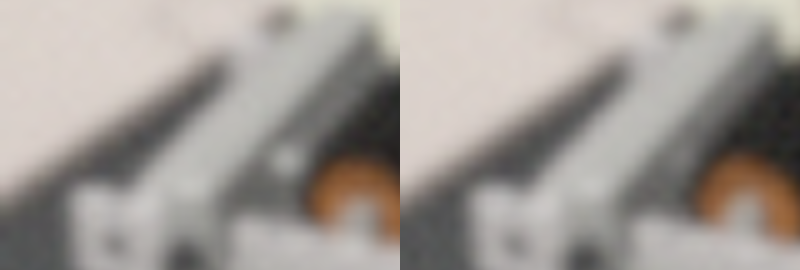

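>>> apply_moves --pt "0.0005 0 0" --pt "0.0005 0 0" --pt "0.0005 0 0" --pt "0.0005 0 0" --pt "0.0005 0 0" --pt "0.0005 0 0" --pt "0.0005 0 0" --pt "0.0005 0 0" --yaw '[0,0,0,0,0,0,0,0]'

```text
clock: 22.35
eef_pos: [622.5, -119.1, 152.7]
eef_rot: [-90.1, 0.1, 13.2]
ft_force: [-7.1, -1.8, -0.0]
finger_gap: 24.1
```

>>> apply_moves --pt "0.0 0 0" --pt "-0.0008 0 0" --pt "-0.0016 0 0" --pt "-0.0024 0 0" --pt "-0.0032 0 0" --pt "-0.004 0 0" --pt "-0.005 0 0" --pt "-0.006 0 0" --yaw '[0,0,0,0,0,0,0,0]'

```text
clock: 23.35
eef_pos: [617.0, -120.5, 153.0]
eef_rot: [-90.1, 0.0, 13.2]
ft_force: [0.8, -0.1, -0.3]
finger_gap: 23.6
```

```bash
python3 - <<'E'
from h import *
st()
E
```

```text
t 23.35 along 50.1 lat -0.2 z 153.0 yaw 13.21  F along 0.74 lat -0.25 z -0.28 gap 23.60 My? [-0.037 -0.116 -0.014]
```

>>> apply_moves --pt "-0.001 0 0" --pt "-0.0025 0 0" --pt "-0.0045 0 0" --pt "-0.007 0 0" --pt "-0.01 0 0" --pt "-0.014 0 0" --pt "-0.018 0 0" --pt "-0.02 0 0" --yaw '[0,0,0,0,0,0,0,0]'

```text
clock: 24.35
eef_pos: [597.2, -125.2, 153.0]
eef_rot: [-90.1, 0.1, 13.2]
ft_force: [-0.1, 0.4, -1.1]
finger_gap: 23.8
```

>>> apply_moves --pt "0 -0.003 0" --pt "0 -0.01 0" --pt "0 -0.02 0" --pt "0 -0.032 0" --pt "0 -0.044 0" --pt "0 -0.056 0" --pt "0 -0.068 0" --pt "0 -0.075 0" --yaw '[0,0,0,0,0,0,0,0]'

```text
clock: 25.35
eef_pos: [597.4, -125.1, 229.1]
eef_rot: [-90.2, 0.0, 13.2]
ft_force: [-0.3, 0.8, -0.7]
finger_gap: 24.0
```

```bash
python3 - <<'E'
from h import *
st()
print(shift(493.5,242.5,228,-20.5))
u=viewer.read_camera("side")[:,:,::-1];cv2.imwrite("pics/c9.png",crop(u,205,155,70,60,10))
E
```

```text
t 25.35 along 30.0 lat -0.2 z 229.1 yaw 13.20  F along -0.13 lat 0.86 z -0.71 gap 23.98 My? [ 0.034 -0.038 -0.005]
([-0.0172, 0.0011, 0.3816], 0.5882)
```

View pics/c9.png

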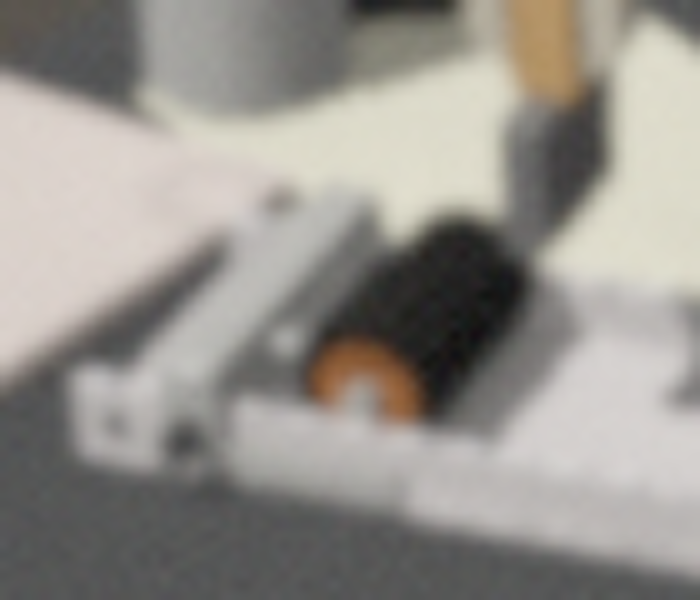

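>>> apply_moves --pt "-0.001 -0.005 0.03" --pt "-0.003 -0.01 0.08" --pt "-0.006 -0.01 0.135" --pt "-0.009 -0.01 0.19" --pt "-0.012 -0.01 0.245" --pt "-0.014 -0.005 0.3" --pt "-0.016 0 0.35" --pt "-0.017 0.001 0.3816" --yaw '[0.05,0.15,0.25,0.35,0.45,0.52,0.57,0.5882]'

```text
clock: 26.4
eef_pos: [492.6, 244.6, 226.9]
eef_rot: [-90.2, -0.1, -20.5]
ft_force: [0.2, -0.3, -1.0]
finger_gap: 23.8
```

>>> apply_moves --pt "0 0 0" --pt "0 0 0" --pt "0 0 0" --pt "0 0 0" --pt "0 0 0" --pt "0 0 0" --pt "0 0 0" --pt "0 0 0" --yaw '[0,0,0,0,0,0,0,0]'

```text
clock: 27.4
eef_pos: [492.6, 244.6, 226.9]
eef_rot: [-90.2, -0.1, -20.4]
ft_force: [-0.2, 0.6, -0.2]
finger_gap: 23.7
```

```bash
python3 - <<'E'
from h import *
st(); print(shift(493.5,242.5,148,-20.5), shift(493.5,242.5,228,-20.5))
u=viewer.read_camera("side")[:,:,::-1];a=cv2.imread("pics/c3.png");cv2.imwrite("pics/c10.png",np.hstack([a[:,:400],crop(u,160,170,80,80,6)[:,:400]]))
E
```

```text
t 27.40 along 12.3 lat 383.6 z 226.9 yaw -20.45  F along -0.08 lat 0.68 z -0.23 gap 23.73 My? [ 0.015 -0.024 -0.037]
([0.0016, 0.0789, -0.0016], 0.0009) ([0.0016, -0.0011, -0.0016], 0.0009)
```

View pics/c10.png

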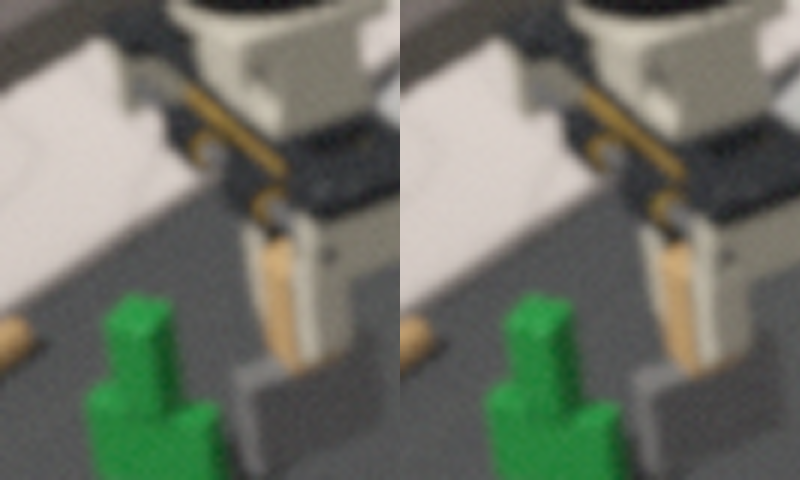

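>>> apply_moves --pt "0.0016 0 -0.0016" --pt "0.0016 0.01 -0.0016" --pt "0.0016 0.024 -0.0016" --pt "0.0016 0.038 -0.0016" --pt "0.0016 0.05 -0.0016" --pt "0.0016 0.06 -0.0016" --pt "0.0016 0.068 -0.0016" --pt "0.0016 0.072 -0.0016" --yaw '[0,0,0,0,0,0,0,0]'

```text
clock: 28.45
eef_pos: [493.5, 242.3, 154.4]
eef_rot: [-90.2, -0.1, -20.4]
ft_force: [-0.2, -0.7, -1.8]
finger_gap: 23.9
```

```bash
python3 - <<'E'
from h import *
st(); print(shift(493.5,242.5,146,-20.5))
E
```

```text
t 28.45 along 12.6 lat 381.2 z 154.4 yaw -20.45  F along -0.37 lat -0.60 z -1.75 gap 23.91 My? [-0.002 -0.056  0.01 ]
([-0.0, 0.0084, 0.0002], 0.0009)
```

Already inside the slot with no contact; lower the last 8 mm slowly, then release.

>>> apply_moves --pt "0 0.0015 0" --pt "0 0.003 0" --pt "0 0.0045 0" --pt "0 0.006 0" --pt "0 0.007 0" --pt "0 0.0078 0" --pt "0 0.0083 0" --pt "0 0.0083 0" --yaw '[0,0,0,0,0,0,0,0]'

```text
clock: 29.45
eef_pos: [493.5, 242.3, 146.1]
eef_rot: [-90.2, -0.1, -20.4]
ft_force: [-0.4, -0.8, -0.4]
finger_gap: 23.6
```

```bash
python3 - <<'E'
from h import *
st()
E
```

```text
t 29.45 along 12.7 lat 381.2 z 146.1 yaw -20.45  F along -0.56 lat -0.66 z -0.42 gap 23.55 My? [-0.024 -0.038  0.031]
```

>>> apply_moves --pt "0 0 0" --pt "0 0 0" --pt "0 0 0" --pt "0 0 0" --pt "0 0 0" --pt "0 0 0" --pt "0 0 0" --pt "0 0 0" --yaw '[0,0,0,0,0,0,0,0]' --fingers 0.6

```text
clock: 30.45
eef_pos: [493.5, 242.3, 146.1]
eef_rot: [-90.2, -0.1, -20.4]
ft_force: [-0.8, -0.2, -0.2]
finger_gap: 55.7
```

>>> apply_moves --pt "0 -0.004 0" --pt "0 -0.012 0" --pt "0 -0.025 0" --pt "0 -0.04 0" --pt "0 -0.06 0" --pt "0 -0.08 0" --pt "0 -0.1 0" --pt "0 -0.11 0" --yaw '[0,0,0,0,0,0,0,0]'

```text
clock: 31.45
eef_pos: [494.0, 242.8, 258.2]
eef_rot: [-90.1, -0.2, -20.4]
ft_force: [0.9, 0.7, 0.6]
finger_gap: 55.6
```

>>> apply_moves --pt "0 0 -0.02" --pt "0 0 -0.05" --pt "0 0 -0.08" --pt "0 0 -0.11" --pt "0 0 -0.14" --pt "0 0 -0.17" --pt "0 0 -0.19" --pt "0 0 -0.2" --yaw '[0,0,0,0,0,0,0,0]'

```text
clock: 32.45
eef_pos: [422.8, 54.1, 258.0]
eef_rot: [-90.1, -0.1, -20.5]
ft_force: [-0.1, 1.4, 0.7]
finger_gap: 55.6
```

```bash
python3 - <<'E'
from h import *
st()
u=viewer.read_camera("side")[:,:,::-1];t=viewer.read_camera("top")[:,:,::-1]
cv2.imwrite("pics/c11.png",np.hstack([crop(t,120,105,133,200,3),crop(t,265,105,67,100,6)[:600,:], ])[:, :800])
cv2.imwrite("pics/c11.png",np.vstack([np.hstack([crop(t,150,160,80,80,5)[:300],crop(t,265,105,80,60,5)]),np.hstack([crop(u,150,210,80,60,5),crop(u,205,155,80,60,5)])]))
E
```

```text
t 32.45 along -99.2 lat 214.1 z 258.0 yaw -20.54  F along 0.19 lat 1.36 z 0.73 gap 55.64 My? [-0.059 -0.096  0.032]
```

View pics/c11.png

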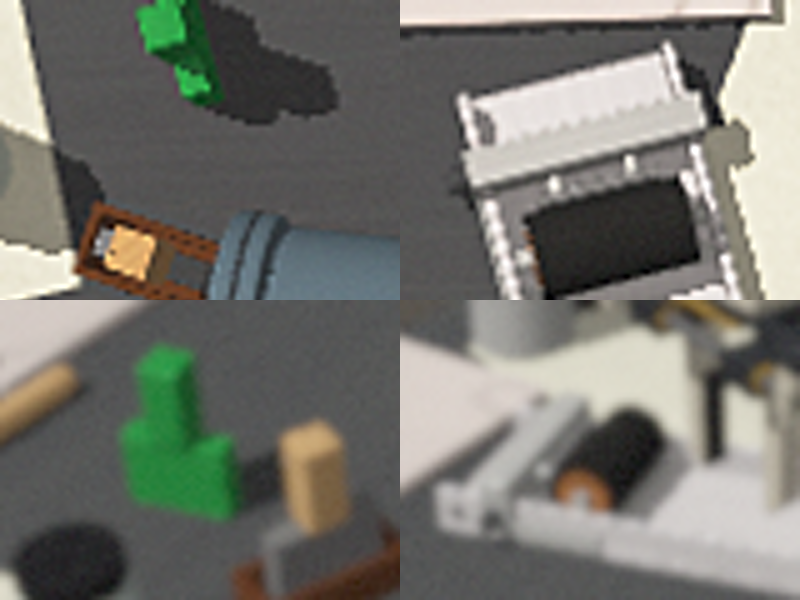

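```bash
python3 -c "
from bench import job; print(job.sign_off())"
```

```text
the job is handed in; nothing more can be done
None
```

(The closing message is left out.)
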